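# Mount the beetle carrier on the photo rail and hold the shutter half pressed

## Robot

A 6-joint arm with a two-finger parallel gripper is mounted at the origin on a cart in front of the work surface, level with it; the furniture and walls round the work are solid. World frame = base frame: x ahead of the robot, y to its left, z up, the work surface at z = 0. Lengths are in mm, angles in rad, forces in N, time in s.
With the tool pointing down it reaches from about 275 to 750 mm from the base axis. Payload 10.2 kg.
Tool frame: the origin (TCP) lies midway between the tips of the shut fingers; the grasp point (between the pads) lies 19 mm behind it (arm.tcp_to_grasp is the distance from the TCP to the grasp point, in mm); z points along the fingers, y is the line along which they close (so a half turn about z gives the same grasp; the last joint's range is limited). The gripper opens to 85 mm and grips with 20 to 120 N. Pads are 22 mm wide; open, the fingers measure 114 mm over their backs; the gripper's body (76 mm by 85 mm) begins 54 mm behind the grasp point. The pads swing forward as they close: fully open they stand 13 mm farther back than shut.
Start: joints at [0.987, 0.313, 1.498, -0, 1.331, -0.223], TCP at [185.35, 491.199, 193.394] pointing down, gripper open.
Joint ranges: [-2.94, 2.94], [-0.97, 2.17], [0.19, 2.56], [-1.23, 4.37], [0.02, 3.11], [-2.88, 2.88]. Speed limits (rad/s): [2.39, 2.39, 3.01, 3.14, 3.14, 3.14].

## Interface

Orientations are given as a unit quaternion [w, x, y, z].
In Python, from station import arm gives the robot as it stands.
- The arm moves only by the tool move_arm, never from a script. Its argument "plan" is a list of rows, each a list of 2 entries, a list of its own where there are three numbers: the shift along the tool's x, y, z in mm, then the turn about the tool's z in rad. In form: [[[dx, dy, dz], twist], ...]. A call has 1 to 10 rows; each row shifts and turns the commanded pose from where the row before left it, along the tool's axes as they then stand; what a row does not reach is not made up. A row lasts 1/10 s, in which the tool goes at most 50 mm and 8.59 degrees, less where a joint would pass 70% of its speed; a pose out of reach is approached as far as the arm can. A call with a gripper value outside its range is refused whole. "gripper" is the finger opening in mm, from 0 to 85.4, set as the call begins (left out, the last holds). The fingers move at their own pace and stop on an object; "grip_force" is the grip in N (left out, the last holds). Time passes only in rows, so rows that do not move let the fingers close. It gives the time, the measured TCP pose, the force, the opening and the grip force at its end, in the units of the state.
- arm.get_state(): the state, without advancing time (a new reading comes with each control period).
- arm.get_image(name): name is "scene" or "top"; returns a dict with "color" (420x560x3 uint8, red, green, blue), "fovy" (degrees; the focal length in pixels is half the picture's height over the tangent of half this angle, whatever the lens; pixels are square), "cx", "cy" (the principal point, pixels), "eye" and "rotation" of the camera in the world. Camera axes: x right, y down, z forward; pixel columns grow to the right and rows downward; lengths in mm; the calibration is good to about 2 mm. A picture is of the moment at which its call begins. There is no depth.
- arm.close_job(): hands the job in; it is judged then, once.
The state is a dict: "clock": time; "qpos": joint angles; "dq": joint speeds; "effort": joint torques, N m; "eef_pos": TCP position; "orientation": TCP orientation; "wrist_force": force on the tool from outside, world axes, zero at the start; "moment": the same for the moment, N m; "gripper_width": finger opening in mm; "finger_force": force on a finger pad.
Only numpy, scipy, OpenCV 4.12 (cv2) and the standard library are available. Lean on these libraries where they do the work, as an engineer would, in place of code of your own. Each camera call takes 0.05 s, during which the arm holds its last target. There are 200 camera calls.

## Task

Ready the pinned beetle for its portrait: pick up its carrier without touching the beetle, push the carrier's tube fully home on the post of the photo rail with the long sides of its rectangular cup square to the camera's line of sight, and let go. Then press the thumb pad of the camera's spring-loaded shutter lever half way down with the fingertips, so that it focuses but does not fire, and finish while holding it there: the program ends with the lever still held half pressed. Leave the other specimen block and the vial where they stand.

Things in the scene. Friction and masses are not known exactly. Their poses are not given: they have to be found in the camera images.
- carrier: loose grey plastic specimen carrier, some 60 g: an upright tube (24 mm outside, bore 18.4 mm, 24 mm deep, open below) under a rectangular cup 46 mm (its x) by 36 mm (its y), 24 to 39 mm above the foot, with foam and a pinned beetle in it (pin head at 79 mm). Starts upright on the desk at any yaw. Origin: centre of the tube's foot, z up. Grip the cup walls 33 mm above the foot, across the 36 mm
- beetle: the fragile pinned beetle, fixed to the carrier on its axis, about 26 mm long (along the carrier's x), 16 mm wide and 14 mm thick, 12 mm of pin above it; the foam below it stands 6 mm above the cup walls. Origin: its middle, 58 mm above the carrier's foot
- photo_rig: fixed photo rail on the desk, 50 mm wide, 290 mm long along its y. At its -y end (robot's right) a black compact camera, 101 mm wide along the rig's x, looks along the rig's +y: lens axis over the rail's middle, 89 mm above the desk, lens front at y = -61 mm, camera top at 119 mm. Yaw within 0.3 rad. Origin: on the desk, mid-rail; x away from the robot, z up
- post_seat (a point): centre of the round steel shoulder (32 mm across, 29 mm above the desk) on the rail's sliding stage, at rig x = 0, y = 45 to 100 mm. A steel post rises from it, diameter 16 mm, 20 mm high, top edge bevelled 3.5 mm; the carrier's tube goes over it until its foot rests on the shoulder. Axes as the rig's. The stage block is 60 x 46 mm, top at 26 mm
- shutter_lever (a joint): angle of the shutter lever in rad: 0 free (up), grows as the pad is pressed down, 0.13 at the stop. 1 mm of pad travel is 0.01 rad; half way is 0.065 rad or 6.5 mm. Force at the pad about 3 N at 0, 6 N half way, 9 N at the stop. Focus holds from 0.04 to 0.092 rad; the camera fires beyond 0.107. Springs back when let go
- lever_arm: the steel lever bar with its thumb pad, 100 mm from hinge to pad, rising slightly towards the robot over the camera's top. Origin: on the hinge axis at the camera's far side, rig x = 47 mm, y = -100 mm, 127 mm above the desk
- thumb_pad (a point): centre of the top face of the ribbed aluminium thumb pad at the robot's end of the shutter lever, 24 x 22 mm, at rig x = -52 mm, y = -100 mm, 145 mm above the desk when free; moves with the lever. Press it straight down
- waiting_block: another specimen: beetle pinned on a bare white foam block, 39 x 30 x 52 mm, loose on the desk, to be left alone. Origin: centre of its underside
- tall_vial: glass screw-cap vial, diameter 21 mm, 70 mm tall, loose on the desk, to be left alone. Origin: centre of its underside

How it is judged (in metres and radians):
On the way:
1. the carrier is fully home on the post, long sides square to the lens axis, and let go (horizontal distance between carrier and post_seat below 0.003 m and z of carrier in the frame of post_seat below 0.0025 m and angle between carrier's own z axis and vertical below 0.06 rad and angle between the x axis of carrier and the x axis of photo_rig, either way round below 0.2 rad and contact force between the fingers and carrier below 0.1 N and linear speed of carrier below 0.02 m/s), for 0.3 s.
At the end, for the whole second after the job is handed in: The carrier stands on the post untouched: within 3 mm of its axis, foot within 2.5 mm of the shoulder, upright within 0.06 rad, long sides within 0.2 rad of square to the lens axis; and the fingers hold the lever still between 0.04 and 0.092 rad with over 2 N (horizontal distance between carrier and post_seat below 0.003 m and z of carrier in the frame of post_seat below 0.0025 m and angle between carrier's own z axis and vertical below 0.06 rad and angle between the x axis of carrier and the x axis of photo_rig, either way round below 0.2 rad and contact force between the arm and carrier below 0.1 N and value of joint shutter_lever between 0.04 and 0.092 rad and velocity of joint shutter_lever between -0.05 and 0.05 rad/s and contact force between the fingers and lever_arm above 2 N); the arm keeps its last pose, push and grip.
It fails at once if the shutter fires (lever pressed beyond 0.107 rad) (value of joint shutter_lever above 0.107 rad).
It fails at once if the robot touches the beetle (contact force between any of the arm, the fingers and beetle above 0.3 N).
It fails at once if the other specimen block or the vial is shifted by more than 15 mm (distance of any of waiting_block, tall_vial from where it was at the start of the episode above 0.015 m).
It also fails if it takes over 54 s, if anything falls off the work surface, if the arm or the gripper's body presses on something with over 40 N, if the wrist force passes 120 N, or if a joint passes its speed limit or range.

## Working session

There is one attempt and no reset: what is moved stays moved. The work goes in short steps, Python scripts to look and compute and a tool call to move; the robot and the scene stay as the last step left them, time stands still between calls to the robot, and variables do not carry over. Pictures are saved under pics/ and viewed, at most 10 in all, crops included, and the job is handed in when it is done.

Besides the shell and the picture viewer there is one more tool, called by a JSON object that holds its "op" and its "data", one argument or row to a line. move_arm: Moves the arm, as the interface text tells. Its arguments: {"type":"object","properties":{"plan":{"type":"array"},"gripper":{"type":"number"},"grip_force":{"type":"number"}},"required":["plan"]}

```bash
mkdir -p pics
cat > h.py <<'E'
import numpy as np, cv2
from station import arm
def cam(name, save=None):
    im=arm.get_image(name)
    if save: cv2.imwrite('pics/'+save, cv2.cvtColor(im['color'],cv2.COLOR_RGB2BGR))
    return im
def f(im): return im['color'].shape[0]/2/np.tan(np.radians(im['fovy'])/2)
def ray(im,u,v):
    d=np.array([(u-im['cx'])/f(im),(v-im['cy'])/f(im),1.]); return np.array(im['eye']),np.array(im['rotation'])@d
def plane(im,u,v,z):
    e,d=ray(im,u,v); return e+d*(z-e[2])/d[2]
def proj(im,p):
    c=np.array(im['rotation']).T@(np.array(p)-np.array(im['eye'])); return f(im)*c[0]/c[2]+im['cx'],f(im)*c[1]/c[2]+im['cy']
def two(a,pa,b,pb):
    e1,d1=ray(a,*pa);e2,d2=ray(b,*pb)
    s=np.linalg.lstsq(np.c_[d1,-d2],e2-e1,rcond=None)[0]
    p,q=e1+s[0]*d1,e2+s[1]*d2; return (p+q)/2,np.linalg.norm(p-q)
E
python3 - <<'E'
from h import *
a=cam('scene','s0.png');b=cam('top','t0.png')
for i in (a,b): print(i['fovy'],i['cx'],i['cy'],i['eye'],np.round(i['rotation'],3).tolist())
print(arm.get_state(), arm.tcp_to_grasp)
E
```

```text
46.860564272852336 276.8163558638124 210.89880498234783 [  27.91865659 -518.65579681  862.73298879] [-0.319, 0.843, -0.406, 0.152]
42.37703437347031 286.2194278595898 219.32307297713038 [ 376.38600646 -105.04525551 1198.71642312] [-0.052, 0.708, -0.702, 0.056]
{'clock': 0.1, 'qpos': array([ 9.86564683e-01,  3.13369265e-01,  1.49836053e+00,  2.18622111e-05,
        1.33100757e+00, -2.23388560e-01]), 'dq': array([ 5.66609247e-04, -1.33999809e-03, -1.04658925e-03, -4.21366584e-06,
       -1.20241217e-03, -1.28003353e-03]), 'effort': array([ 3.45450688e-03, -4.12899184e+01, -2.60141140e+01, -7.58885903e-05,
        3.02742774e-03,  3.71442729e-05]), 'eef_pos': array([185.20345062, 490.95617371, 192.90522998]), 'orientation': array([-2.34655675e-04,  1.79446819e-01,  9.83767509e-01, -5.22149723e-04]), 'wrist_force': array([0.00388801, 0.01030565, 0.82673544]), 'moment': array([ 0.03244547, -0.04225613, -0.01199378]), 'finger_force': 0.0, 'gripper_width': 85.60413671918555} 18.700000000000003
```

```bash
sed -i "s/    im=arm.get_image(name)/    im=dict(arm.get_image(name)); w,x,y,z=im['rotation']; im['rotation']=Rotation.from_quat([x,y,z,w]).as_matrix()/; 1a from scipy.spatial.transform import Rotation" h.py; head -6 h.py
```

```text
import numpy as np, cv2
from scipy.spatial.transform import Rotation
from station import arm
def cam(name, save=None):
    im=dict(arm.get_image(name)); w,x,y,z=im['rotation']; im['rotation']=Rotation.from_quat([x,y,z,w]).as_matrix()
    if save: cv2.imwrite('pics/'+save, cv2.cvtColor(im['color'],cv2.COLOR_RGB2BGR))
```

View pics/s0.png

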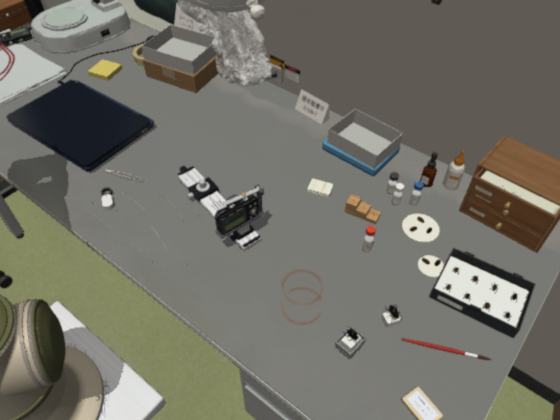

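View pics/t0.png

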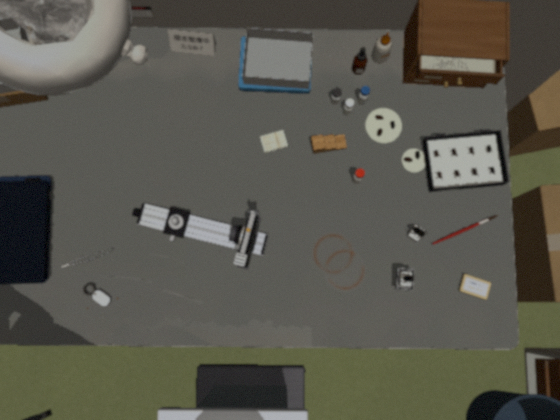

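Scene: carrier at about (350,342), foam block (392,315), red-capped vial (370,237), post (203,186), camera (238,212) and pad (245,237). Top: carrier (404,277), block (416,232), vial (358,175), post (176,221), pad (242,262). Next, magnified crops.

Run:
```python
import cv2,numpy as np
s=cv2.imread('pics/s0.png');t=cv2.imread('pics/t0.png')
def c(im,x,y,w,h,k): 
    return cv2.resize(im[y:y+h,x:x+w],None,fx=k,fy=k,interpolation=cv2.INTER_CUBIC)
def g(o,x,y,k):
    o=cv2.convertScaleAbs(o,alpha=1.6)
    for i in range(0,o.shape[1],10*k): cv2.putText(o,str(x+i//k),(i,8),0,.3,(0,255,255));cv2.line(o,(i,8),(i,14),(0,255,255))
    for i in range(0,o.shape[0],10*k): cv2.putText(o,str(y+i//k),(0,i+4),0,.3,(0,255,255))
    return o
A=g(c(s,330,320,40,40,8),330,320,8);B=g(c(t,384,257,40,40,8),384,257,8)
C=g(c(t,130,195,145,80,5),130,195,5)
D=np.zeros((800,800,3),np.uint8)
cv2.imwrite('pics/c1.png',np.hstack([A,B]))
E1=g(c(s,170,160,100,95,6),170,160,6)
cv2.imwrite('pics/c2.png',C);cv2.imwrite('pics/c3.png',E1)
```

```text
(no output)
```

View pics/c1.png

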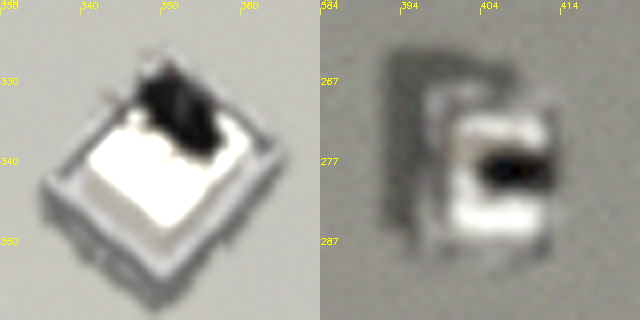

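View pics/c2.png

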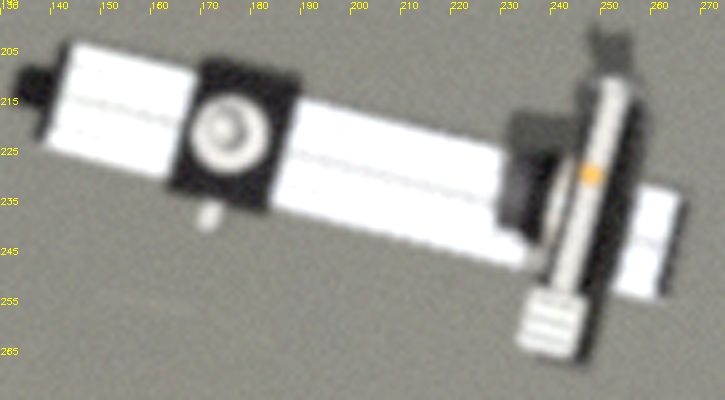

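View pics/c3.png

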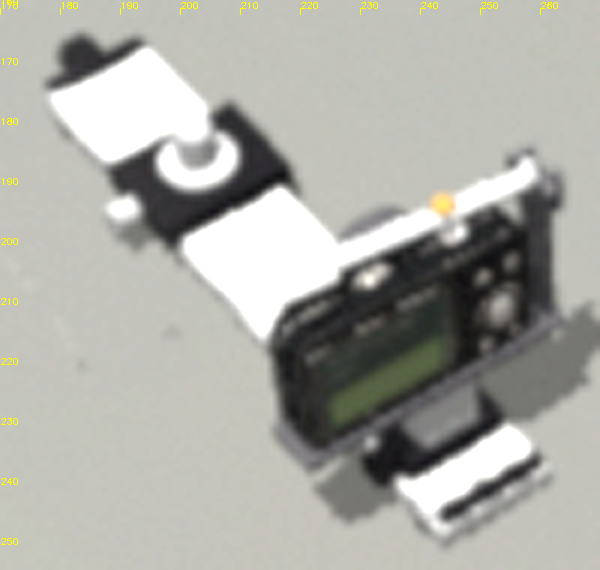

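Foam in the carrier is clear: scene rim corners about (335.5,343), (349.5,353), (364.5,340), (348,328); in top the cup spans u 397–413.5 and v 267–289. The rig is well seen in top: shoulder (176,221), rail along (13..265), pad (240.5,258). Now measure.

```bash
cat > m.py <<'E'
from h import *
s=cam('scene');t=cam('top')
P=lambda n,p:print(n,np.round(p,1).tolist())
def mask(im,box,lo,hi):
    x,y,w,h=box;g=im['color'][y:y+h,x:x+w].max(2);m=((g>=lo)&(g<=hi)).astype(np.uint8)
    n,l,st,c=cv2.connectedComponentsWithStats(m);i=1+np.argmax(st[1:,4])
    v,u=np.nonzero(l==i);return np.c_[u+x,v+y].astype(np.float32)
def rect(im,pts,z):
    w=np.array([plane(im,u,v,z)[:2] for u,v in pts],np.float32);return cv2.minAreaRect(w)
for n,im,b in(('s',s,(330,320,40,40)),('t',t,(384,257,40,40))):
    m=mask(im,b,190,255);print(n,'foam',len(m),rect(im,m,45),m.mean(0))
    k=mask(im,b,0,35);print(n,'beetle',len(k),rect(im,k,58),k.mean(0))
for c in((335.5,343),(349.5,353),(364.5,340),(348,328)):P('rim s',plane(s,*c,39))
for c in((397,267),(413.5,268),(413.5,288),(396,288)):P('rim t',plane(t,*c,39))
# rig
m=mask(t,(165,208,20,26),120,255);print('shoulder',len(m),m.mean(0))
P('shoulder t',plane(t,175.8,221.2,29));P('shoulder s',plane(s,203,186.5,29));P('tri',two(t,(175.8,221.2),s,(203,186.5))[0])
# rail edges top z unknown ~ use 20
for z in(10,20):
    a=(plane(t,144,203.5,z)+plane(t,139,224,z))/2;b=(plane(t,265,233,z)+plane(t,260.5,254,z))/2
    d=a-b;P('rail%d'%z,[*a[:2],*b[:2],np.linalg.norm(d)]);print('yaw',np.arctan2(-d[0],d[1]))
P('pad t',plane(t,240.6,258.5,145))
for n,im,p,z in(('block',t,(416,232),52),('vial',t,(358.5,175),70)):P(n,plane(im,*p,z))
P('block s',plane(s,392,315,52));P('vial s',plane(s,371,232,70))
E
python3 m.py
```

```text
s foam 75 ((422.9687805175781, -365.935546875), (21.579322814941406, 14.037442207336426), 82.5176773071289) [348.16    341.45334]
s beetle 48 ((433.1256103515625, -366.0530700683594), (18.048383712768555, 9.81339168548584), 77.57495880126953) [352.08334 333.79166]Traceback (most recent call last):
  File "m.py", line 11, in <module>
    m=mask(im,b,190,255);print(n,'foam',len(m),rect(im,m,45),m.mean(0))
  File "m.py", line 6, in mask
    n,l,st,c=cv2.connectedComponentsWithStats(m);i=1+np.argmax(st[1:,4])
                                                     ~~~~~~~~~^^^^^^^^^^
    return _wrapfunc(a, 'argmax', axis=axis, out=out, **kwds)
    return bound(*args, **kwds)
ValueError: attempt to get argmax of an empty sequence
```

```bash
sed -i "s/m=mask(im,b,190,255)/m=mask(im,b,190 if n=='s' else 120,255)/;s/k=mask(im,b,0,35)/k=mask(im,b,0,60 if n=='s' else 40)/" m.py; python3 m.py
python3 - <<'E'
from h import *
t=cam('top')['color'].max(2)
print(t[262:294,388:420])
E
```

```text
s foam 76 ((422.9687805175781, -365.935546875), (21.579322814941406, 14.037442207336426), 82.5176773071289) [348.1842 341.5263]
s beetle 67 ((433.1365966796875, -366.04913330078125), (20.324840545654297, 12.606877326965332), 77.5278549194336) [352.13434 333.46268]
t foam 55 ((418.1273498535156, -363.6571350097656), (23.24778938293457, 13.218305587768555), 69.8426513671875) [405.27274 283.34546]
t beetle 28 ((430.3206787109375, -366.7328796386719), (6.265992164611816, 16.881954193115234), 0.5097547173500061) [408.17856 277.7857 ]
rim s [408.1, -348.5, 39.0]
rim s [407.7, -379.1, 39.0]
rim s [446.1, -386.8, 39.0]
rim s [447.6, -349.9, 39.0]
rim t [453.4, -348.1, 39.0]
rim t [451.6, -383.4, 39.0]
rim t [409.1, -382.2, 39.0]
rim t [408.8, -345.0, 39.0]
shoulder 122 [175.42622 221.95082]
shoulder t [549.4, 130.5, 29.0]
shoulder s [550.3, 128.7, 29.0]
tri [550.2, 130.2, 27.9]
rail10 [568.3, 211.0, 504.4, -59.1, 277.6]
yaw -0.23215456464304188
rail20 [566.7, 208.4, 503.3, -59.5, 275.2]
yaw -0.23215456464304232
pad t [460.1, -21.6, 145.0]
block [527.6, -387.7, 52.0]
vial [646.8, -263.6, 70.0]
block s [514.8, -402.3, 52.0]
vial s [648.0, -272.8, 70.0]
[[94 91 93 ... 93 91 95]
 [91 92 92 ... 91 94 92]
 [93 93 89 ... 91 90 90]
 ...
 [90 92 93 ... 93 93 88]
 [93 94 93 ... 90 93 92]
 [91 93 95 ... 93 91 92]]
```

Run:
```python
from h import *
np.set_printoptions(linewidth=250,threshold=100000)
t=cam('top')['color'].max(2).astype(int);s=cam('scene')['color'].max(2).astype(int)
print('cols',range(392,418));
for v in range(263,293):print(v,t[v,392:418])
c=cam('scene')['color'];
print(s[322:360,332:368])
k=cv2.resize(c[315:365,325:375],None,fx=11,fy=11,interpolation=cv2.INTER_NEAREST)
cv2.imwrite('pics/k.png',cv2.cvtColor(k,cv2.COLOR_RGB2BGR))
```

```text
cols range(392, 418)
263 [77 74 64 66 66 65 66 64 65 73 78 83 89 90 86 89 90 91 94 94 91 94 93 92 89 92]
264 [68 58 58 55 56 55 53 52 55 59 66 69 76 81 80 81 85 90 90 89 92 91 92 92 91 92]
265 [66 52 53 53 54 53 52 55 56 55 58 60 65 64 69 70 78 86 93 89 92 91 90 93 91 91]
266 [66 55 55 56 53 54 56 58 59 61 66 64 64 58 57 61 70 86 88 91 91 92 91 91 94 93]
267 [65 59 55 53 58 61 68 72 73 82 80 84 73 67 61 58 71 85 88 94 93 94 94 92 88 93]
268 [ 64  52  52  52  55  71  84  83  85  92  99  90  84  74  65  67  80  86  93 101 104  97  96  92  93  91]
269 [ 64  51  54  53  57  77  91  85  77  82  88  85  79  72  72  75  87  96  96 102 103  96  97  94  93  95]
270 [ 66  54  55  52  61  80  90  80  69  73  81  85  81  75  79  88  96 102  99  97  87  88  95  93  91  93]
271 [ 65  58  54  52  55  72  86  77  72  86 100 109 111 110 106 108 110 112 112  96  75  77  90  94  92  92]
272 [ 68  55  50  49  49  69  76  77  82 103 121 130 137 140 136 134 129 133 129 110  82  77  91  97  90  93]
273 [ 66  56  53  49  53  68  77  77  86 109 121 121 131 134 137 130 127 139 144 127  92  77  89  96  94  90]
[... 6899 characters left out ...]
24 125 123 111  92  79  77  78  73  73  77  72  73  81 109 122 123 124 123 122 123 123 123 122 122 123 122 122]
 [125 125 126 125 124 124 124 125 124 124 125 123 113 105  89  79  79  73  73  71  79 100 117 123 124 123 123 123 124 123 123 122 124 123 123 124]
 [124 125 125 124 124 124 124 124 125 125 125 125 124 121 112  90  81  73  75  79  99 117 122 123 123 123 123 124 123 123 123 123 122 123 124 123]
 [125 124 124 124 124 124 124 125 125 125 125 125 125 124 122 112  92  81  96 108 117 123 125 124 123 123 123 123 123 124 123 123 122 122 123 124]
 [125 124 124 124 124 125 124 124 125 124 125 125 125 124 125 122 112 110 117 122 123 124 124 124 125 124 124 124 124 123 124 122 122 122 123 124]]
```

View pics/k.png

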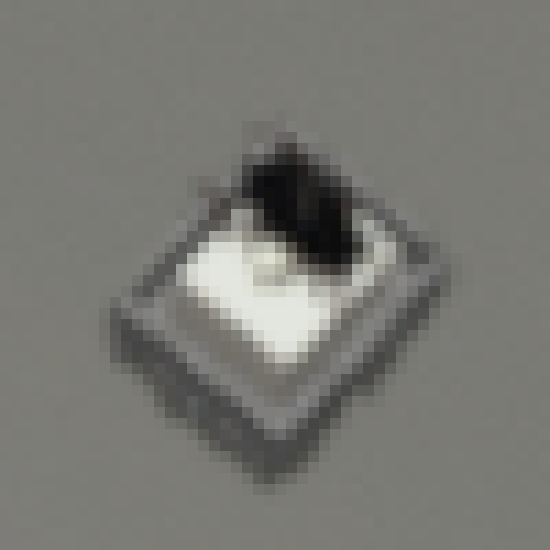

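The crop confirms the cup: scene rim corners about (335,342), (350,354.5), (364.8,339). In top the rim ridges are at u 397.6/412.5 and v 268.3/288.7, so the long side is along world x.

Run:
```python
from h import *
s=cam('scene');t=cam('top')
def line(im,a,b,z=39):
    p,q=plane(im,*a,z),plane(im,*b,z);d=q-p;return np.round([*p[:2],*q[:2],np.hypot(d[0],d[1]),np.degrees(np.arctan2(d[1],d[0]))],1)
print('short',line(s,(336,343),(349,354)));print('long',line(s,(350.5,354),(363.8,340)))
print('corners',line(s,(335,342.2),(350,354.6)),line(s,(350,354.6),(364.8,339.2)))
print('ctr s',plane(s,(335+364.8)/2,(342.2+339.2)/2,39))
print('ctr t',plane(t,405.1,278.5,39),plane(t,405.1,278.0,39))
print('long t',line(t,(397.2,287),(398,269)),line(t,(413,283),(412.3,269)),'foam edge',line(t,(400.2,285),(400.4,273),45))
# top-view beetle & pad, shoulder via two views
print('bar t', line(t,(243,252),(252,213),140))
c=t['color'].max(2)[252:272,228:252].astype(int)
m=(c>140);v,u=np.nonzero(m);print('pad px',u.mean()+228,v.mean()+252,len(u));print(cv2.minAreaRect(np.array([plane(t,a+228,b+252,145)[:2] for a,b in zip(u,v)],np.float32)))
# stage block dark
g=t['color'].max(2)[200:245,160:195];m=(g<40).astype(np.uint8);v,u=np.nonzero(m)
print('stage',cv2.minAreaRect(np.array([plane(t,a+160,b+200,26)[:2] for a,b in zip(u,v)],np.float32)))
g=t['color'].max(2);m=(g>150).astype(np.uint8);
# rail edges
def edge(us,hi):
    pts=[]
    for u0 in us:
        col=g[190:262,u0].astype(int);w=np.nonzero(col>(130))[0];pts.append((u0,190+(w[0] if hi else w[-1])+(-.0)))
    vx,vy,x,y=cv2.fitLine(np.array(pts,np.float32),cv2.DIST_HUBER,0,.01,.01).ravel();return (x,y),(x+30*vx,y+30*vy)
for us,hi in((range(192,228),1),(range(188,228),0),(range(147,165),1),(range(145,160),0)):
    a,b=edge(us,hi);L=line(t,a,b,15);print('rail',a,L)
```

```text
short [ 408.7 -349.2  405.6 -379.4   30.3  -95.9]
long [ 407.2 -381.5  445.3 -385.8   38.3   -6.4]
corners [ 408.9 -346.9  405.7 -381.4   34.6  -95.2] [ 405.7 -381.4  447.8 -386.4   42.4   -6.7]
ctr s [ 428.29675118 -366.60495581   39.        ]
ctr t [ 429.03912877 -364.84296559   39.        ] [ 430.10065075 -364.86913234   39.        ]
long t [ 410.9 -347.6  449.1 -350.1   38.3   -3.8] [ 419.6 -381.5  449.4 -380.8   29.8    1.3] foam edge [ 415.  -352.8  440.3 -353.8   25.4   -2.3]
bar t [473.3 -25.7 550.8 -41.9  79.2 -11.8]
pad px 239.65591397849462 259.16129032258067 93
((459.1271057128906, -20.482770919799805), (19.45966339111328, 19.39781379699707), 0.5187889933586121)
stage ((549.6830444335938, 130.07192993164062), (41.793758392333984, 58.08930587768555), 77.52432250976562)
rail (np.float32(209.5), np.float32(219.94444)) [ 555.    59.1  539.2   -5.4   66.5 -103.8]
rail (np.float32(207.5), np.float32(241.125)) [ 507.9   62.1  492.3   -2.1   66.  -103.7]
rail (np.float32(153.5), np.float32(206.0)) [ 585.   184.   568.6  119.2   66.9 -104.3]
rail (np.float32(152.0), np.float32(227.0)) [ 538.1  185.2  520.3  121.    66.6 -105.5]
```

{"op": "move_arm", "data": {
  "plan": [
    [[-14,-18,0],0],
    [[-27,-36,0],0],
    [[-27,-36,0],0],
    [[-27,-36,0],0],
    [[-27,-36,0],0],
    [[-27,-36,0],0],
    [[-27,-36,0],0],
    [[-27,-36,0],0],
    [[-27,-36,0],0],
    [[-27,-36,0],0]
  ],
  "gripper": 70,
  "grip_force": 40
}}

```text
clock: 1.6
eef_pos: [305.2, 78.8, 193.7]
orientation: [0.001, 0.179, 0.984, 0.0]
wrist_force: [0.7, 0.7, -0.6]
gripper_width: 69.9
finger_force: 0.0
```

{"op": "move_arm", "data": {
  "plan": [
    [[-27,-36,0],0],
    [[-27,-36,0],0],
    [[-27,-36,0],0],
    [[-27,-36,0],0],
    [[-27,-36,0],0],
    [[-27,-36,0],0],
    [[-27,-36,0],0],
    [[-27,-36,0],0],
    [[-27,-36,0],0],
    [[-14,-18,0],0]
  ]
}}

```text
clock: 2.6
eef_pos: [424.9, -333.2, 192.8]
orientation: [-0.0, 0.18, 0.984, -0.0]
wrist_force: [-0.8, 0.0, 1.1]
gripper_width: 70.2
finger_force: 0.0
```

{"op": "move_arm", "data": {
  "plan": [
    [[0,0,0],-0.1],
    [[0,0,0],-0.1],
    [[0,0,0],-0.09],
    [[0,0,0],0]
  ]
}}

```text
clock: 3.0
eef_pos: [424.7, -330.3, 193.3]
orientation: [-0.0, 0.035, 0.999, 0.0]
wrist_force: [0.3, -0.1, 0.4]
gripper_width: 69.9
finger_force: 0.0
```

```bash
cat > d.py <<'E'
import sys
from h import *
def delta(target,yaw_y=None):
    s=arm.get_state();w,x,y,z=s['orientation'];R=Rotation.from_quat([x,y,z,w]).as_matrix()
    print('t',round(s['clock'],2),'pos',np.round(s['eef_pos'],1),'tooly deg',np.degrees(np.arctan2(R[1,1],R[0,1])).round(2),'tilt',np.round(R[:2,2],4),'w',round(s['gripper_width'],1),'F',np.round(s['wrist_force'],1),'ff',s['finger_force'],'q6',s['qpos'][5].round(2))
    print('tool shift',np.round(R.T@(np.array(target)-s['eef_pos']),1))
    if yaw_y is not None: print('twist',(np.arctan2(R[1,1],R[0,1])-np.radians(yaw_y)).round(3))
if __name__=='__main__': 
    a=list(map(float,sys.argv[1:]));delta(a[:3],a[3])
E
python3 d.py 429 -366 100 86
python3 -c "
from h import *;cam('scene','s1.png');cam('top','t1.png')
a=cv2.imread('pics/s1.png')[280:400,290:410];b=cv2.imread('pics/t1.png')[220:340,340:460]
cv2.imwrite('pics/n1.png',cv2.resize(cv2.convertScaleAbs(np.hstack([a,b]),alpha=1.5),None,fx=3.3,fy=3.3,interpolation=cv2.INTER_CUBIC))"
```

```text
t 3.0 pos [ 424.7 -330.3  193.3] tooly deg 85.98 tilt [-0.0001  0.0001] w 69.9 F [ 0.3 -0.1  0.4] ff 0.0 q6 -2.38
tool shift [ -6.8 -35.4  93.3]
twist -0.0
```

{"op": "move_arm", "data": {
  "plan": [
    [[-4,-18,0],0],
    [[-3,-18,20],0],
    [[0,0,35],0],
    [[0,0,25],0],
    [[0,0,0],0],
    [[0,0,0],0]
  ]
}}

```text
clock: 3.7
eef_pos: [429.5, -366.9, 114.3]
orientation: [0.0, 0.036, 0.999, -0.0]
wrist_force: [0.1, 0.1, -0.4]
gripper_width: 70.4
finger_force: 0.0
```

```bash
python3 d.py 429 -366 14 86
python3 -c "
from h import *;i=cam('scene','s1.png');j=cam('top','t1.png')
p=arm.get_state()['eef_pos'];print(proj(i,p),proj(j,p))
a=cv2.imread('pics/s1.png')[270:390,290:410];b=cv2.imread('pics/t1.png')[220:340,340:460]
cv2.imwrite('pics/n1.png',cv2.resize(cv2.convertScaleAbs(np.hstack([a,b]),alpha=1.5),None,fx=3.3,fy=3.3,interpolation=cv2.INTER_CUBIC))"
```

```text
t 3.7 pos [ 429.5 -366.9  114.3] tooly deg 85.89 tilt [ 0.0005 -0.0006] w 70.4 F [ 0.1  0.1 -0.4] ff 0.0 q6 -2.41
tool shift [  0.6   0.9 100.3]
twist -0.002
(np.float64(355.5947574758346), np.float64(319.8401687796159)) (np.float64(414.81436445701706), np.float64(276.44084613360707))
```

View pics/n1.png

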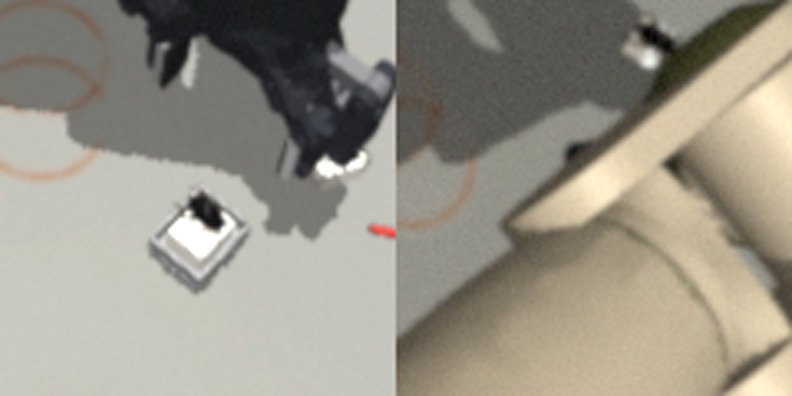

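Scene half: finger tips at about (346,296) and (378,323) full-frame, cup at (350,341), with the fingers straddling its short direction. Top is blocked by the forearm. I'll go lower and check again.

{"op": "move_arm", "data": {
  "plan": [
    [[0,0,25],0],
    [[0,0,25],0],
    [[0,0,9],0],
    [[0,0,0],0],
    [[0,0,0],0]
  ]
}}

```text
clock: 4.3
eef_pos: [429.8, -367.3, 55.9]
orientation: [0.001, 0.035, 0.999, -0.001]
wrist_force: [-0.1, 0.6, 0.9]
gripper_width: 70.0
finger_force: 0.0
```

```bash
python3 d.py 429 -366 14 86
python3 -c "
from h import *;i=cam('scene','s2.png')
p=arm.get_state()['eef_pos'];
for dx,dy in ((0,0),(0,35),(0,-35)): print(np.round(proj(i,p+[dx,dy,6]),1))
a=cv2.imread('pics/s2.png')[285:370,310:400]
cv2.imwrite('pics/n2.png',cv2.resize(cv2.convertScaleAbs(a,alpha=1.8),None,fx=7,fy=7,interpolation=cv2.INTER_CUBIC))"
```

```text
t 4.3 pos [ 429.8 -367.3   55.9] tooly deg 85.94 tilt [ 0.0014 -0.0019] w 70.0 F [-0.1  0.6  0.9] ff 0.0 q6 -2.41
tool shift [ 1.   1.3 41.9]
twist -0.001
[352.1 334.4]
[335.9 323.5]
[368.9 345.8]
```

View pics/n2.png

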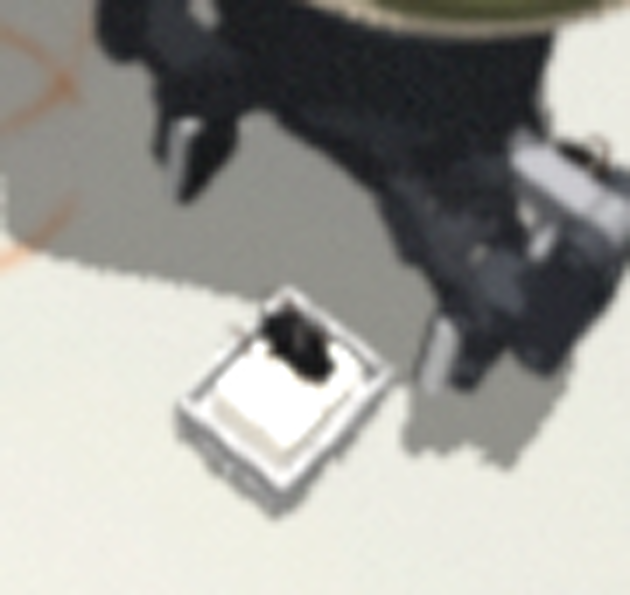

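Tips sit at about (335.7,313.6) and (373,340.7), straddling the cup (351,341) with wide clearance. They look somewhat high, so I'll descend and check again before closing.

{"op": "move_arm", "data": {
  "plan": [
    [[0,0,15],0],
    [[0,0,15],0],
    [[1,1,11],0],
    [[0,0,0],0],
    [[0,0,0],0]
  ],
  "gripper": 56
}}

```text
clock: 4.85
eef_pos: [428.6, -365.9, 14.2]
orientation: [0.0, 0.035, 0.999, -0.0]
wrist_force: [0.4, 0.9, -1.0]
gripper_width: 55.8
finger_force: 0.0
```

```bash
python3 d.py 429 -366 14 86
python3 -c "
from h import *;i=cam('scene','s3.png')
p=arm.get_state()['eef_pos'];
for dx,dy in ((0,0),(0,28),(0,-28)): print(np.round(proj(i,p+[dx,dy,5]),1))
a=cv2.imread('pics/s3.png')[285:370,310:400]
cv2.imwrite('pics/n3.png',cv2.resize(cv2.convertScaleAbs(a,alpha=1.8),None,fx=7,fy=7,interpolation=cv2.INTER_CUBIC))"
```

```text
t 4.85 pos [ 428.6 -365.9   14.2] tooly deg 85.94 tilt [ 0.0007 -0.0008] w 55.8 F [ 0.4  0.9 -1. ] ff 0.0 q6 -2.41
tool shift [-0.4 -0.1  0.2]
twist -0.001
[348.6 345.2]
[336.1 336.6]
[361.4 354.1]
```

View pics/n3.png

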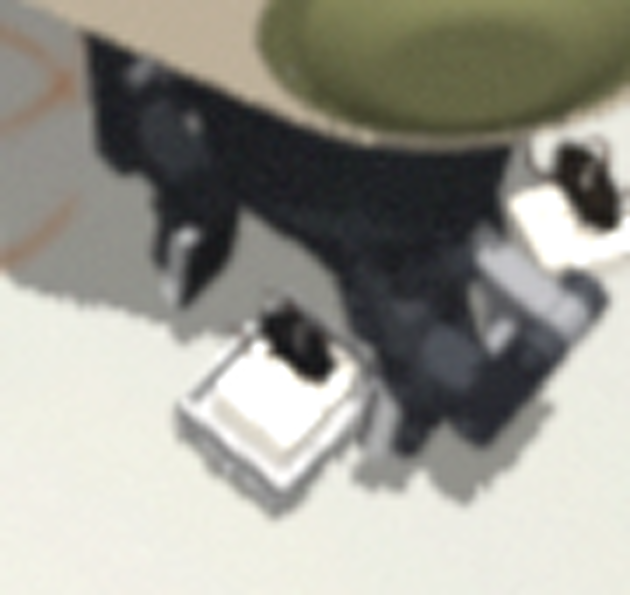

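{"op": "move_arm", "data": {
  "plan": [
    [[0,0,0],0],
    [[0,0,0],0],
    [[0,0,0],0],
    [[0,0,0],0],
    [[0,0,0],0],
    [[0,0,0],0]
  ],
  "gripper": 34,
  "grip_force": 40
}}

```text
clock: 5.5
eef_pos: [428.3, -365.6, 13.4]
orientation: [-0.0, 0.035, 0.999, -0.0]
wrist_force: [0.2, 0.2, -0.1]
gripper_width: 34.3
finger_force: 0.0
```

```bash
python3 d.py 429 -366 14 86
python3 -c "
from h import *;i=cam('scene','s4.png');a=cv2.imread('pics/s0.png')[320:362,330:370].astype(int);b=cv2.imread('pics/s4.png')[320:362,330:370].astype(int)
np.set_printoptions(linewidth=250,threshold=100000)
print(b.max(2)[::1,:])"
```

```text
t 5.5 pos [ 428.3 -365.6   13.4] tooly deg 85.95 tilt [-0. -0.] w 34.3 F [ 0.2  0.2 -0.1] ff 0.0 q6 -2.41
tool shift [-0.7 -0.4 -0.6]
twist -0.001
[[ 81  81  81  81  80  77  59  33  24  22  20  21  22  21  22  24  22  19  34  67  77  71  57  38  23  20  23  21  21  25  25  25  22  22  20  21  20  22  21  21]
 [ 81  81  81  81  80  79  65  40  26  23  22  30  25  23  23  22  21  22  47  71  80  79  75  60  37  22  19  20  23  21  23  24  22  21  18  21  20  21  20  20]
 [ 81  80  82  81  81  79  65  38  28  32  38  66  58  34  24  18  16  21  54  73  81  81  80  75  61  37  23  20  20  22  24  21  20  18  22  21  20  21  23  21]
 [ 80  81  80  80  80  79  59  35  33  56  78  91  67  35  19  17  16  24  61  77  81  81  81  80  74  54  31  24  21  23  23  22  21  22  20  20  21  22  23  25]
 [ 80  81  81  81  81  78  54  29  48  76  87  78  50  25  17  16  14  31  67  79  81  82  81  81  78  65  40  25  25  25  27  23  24  21  22  23  22  24  24  27]
 [ 81  81  81  81  80  74  48  32  60  85  81  53  26  20  16  14  20  46  71  80  79  81  81  82  80  69  44  28  26  25  25  25  26  26 
[... 5193 characters left out ...]
32 132 132 132 132 132 131 132 132 132 131 131]
 [134 133 134 134 134 134 134 133 134 134 133 134 134 133 133 134 131 120  99  87 103 115 126 132 133 133 132 132 132 132 132 132 132 132 131 132 132 132 133 133]
 [132 133 134 134 133 133 134 134 133 133 133 133 134 134 133 133 133 131 121 117 126 130 133 133 135 133 133 133 133 132 133 132 132 133 131 132 132 133 133 132]
 [134 133 134 134 133 133 134 134 134 133 132 134 133 134 133 134 134 133 133 131 133 133 133 132 134 133 133 133 132 132 132 132 132 131 132 132 131 132 132 132]
 [133 134 133 135 133 133 134 134 133 134 134 134 134 133 134 133 133 134 134 134 134 133 134 134 134 134 134 133 131 132 132 132 132 132 132 132 132 132 131 132]]
```

Closing to 34 mm met no 36 mm cup, and the image puts the finger tips near z≈40. So the pads are still above the walls. I'll go down in small, safe steps and probe.

{"op": "move_arm", "data": {
  "plan": [
    [[0,0,0],0],
    [[0,0,0],0],
    [[0,0,3],0],
    [[0,0,2],0],
    [[0,0,0],0]
  ],
  "gripper": 50
}}

```text
clock: 6.05
eef_pos: [428.1, -365.4, 8.0]
orientation: [-0.0, 0.035, 0.999, 0.0]
wrist_force: [-0.2, -0.2, 1.1]
gripper_width: 50.0
finger_force: 0.0
```

{"op": "move_arm", "data": {
  "plan": [
    [[0,0,0],0],
    [[0,0,0],0],
    [[0,0,0],0],
    [[0,0,0],0]
  ],
  "gripper": 34
}}

```text
clock: 6.45
eef_pos: [428.3, -365.6, 8.5]
orientation: [0.0, 0.035, 0.999, -0.0]
wrist_force: [-0.2, 0.4, 0.0]
gripper_width: 34.2
finger_force: 0.0
```

```bash
python3 -c "
from h import *;i=cam('scene','s5.png');j=cam('top','t5.png');b=i['color'].max(2).astype(int)
np.set_printoptions(linewidth=250,threshold=100000)
print(b[336:362,334:376])
s=arm.get_state();print(s['qpos'],s['eef_pos'])
for n in ('s0','s5'):
  im=cv2.imread('pics/%s.png'%n);print(n,[im[y,x].tolist() for x,y in((392,315),(388,312),(396,318))])
a=cv2.imread('pics/s5.png')[295:365,320:385];r=cv2.imread('pics/s0.png')[295:365,320:385];k=lambda q:cv2.resize(cv2.convertScaleAbs(q,alpha=2.2),None,fx=6,fy=6*1.3,interpolation=cv2.INTER_CUBIC)
cv2.imwrite('pics/n5.png',np.hstack([k(r),k(a)]))
"
```

```text
[[132 132 131 129 103  88 105 119  99 109 173 176 187 156 133 117  75  33  16  17  19  14  17  45  37  26  23  25  27  27  28  38  46  49  50  49  49  50  51  52  49  42]
 [132 132 132 130 107 106 106  91 107 181 226 226 228 194 198 205 156  86  35  18  15  15  13  21  29  29  27  24  26  28  29  32  39  48  49  50  50  48  50  48  42  34]
 [132 132 132 131 120 108  89 102 179 227 237 237 236 218 225 232 213 147  82  44  28  20  18  32  56  46  34  34  30  28  28  28  32  36  41  48  49  49  45  40  33  28]
 [132 132 132 133 117  92  94 168 224 237 238 239 238 230 211 211 190 156 137 104  83  65  51  51  86  70  44  41  34  28  27  28  28  27  33  39  41  41  37  31  29  27]
 [133 132 133 122  97  93 115 168 221 236 238 239 239 235 201 191 177 195 209 164 151 128 100  77  92  87  58  41  32  27  28  29  27  27  27  31  32  30  27  28  28  27]
 [132 130 124 103  90 118 131 137 175 221 234 238 239 238 228 224 223 231 233 193 197 167 115  85  89  94  73  45  27  28  28  26  27  27  25  28  28  26  28  27  29  27]
 [130 117 132 119 120 140 132 125 133 170 207 231 237 239 238 238 237 238 
[... 2891 characters left out ...]
122 118 126 132 133 133 132 134 132 133 133 132 132 132 133 132 131 131 132 132 133 131 131 131 132 132 131 131]
 [134 134 134 135 134 134 133 134 133 134 133 134 134 134 133 132 133 134 134 134 133 133 133 132 133 133 133 133 132 133 132 132 131 133 133 131 132 131 131 131 131 132]
 [133 134 134 134 134 134 134 134 134 133 134 134 134 133 133 134 133 134 133 135 133 134 132 132 131 133 131 132 133 132 132 132 133 132 131 131 131 132 132 132 132 132]]
[-9.14591154e-01  6.02732241e-01  1.58318563e+00 -1.29809009e-05  9.55625197e-01 -2.41455035e+00] [ 428.29181337 -365.57785078    8.42943925]
s0 [[58, 64, 67], [140, 149, 152], [95, 101, 102]]
s5 [[64, 69, 72], [147, 156, 160], [103, 109, 111]]
```

View pics/n5.png

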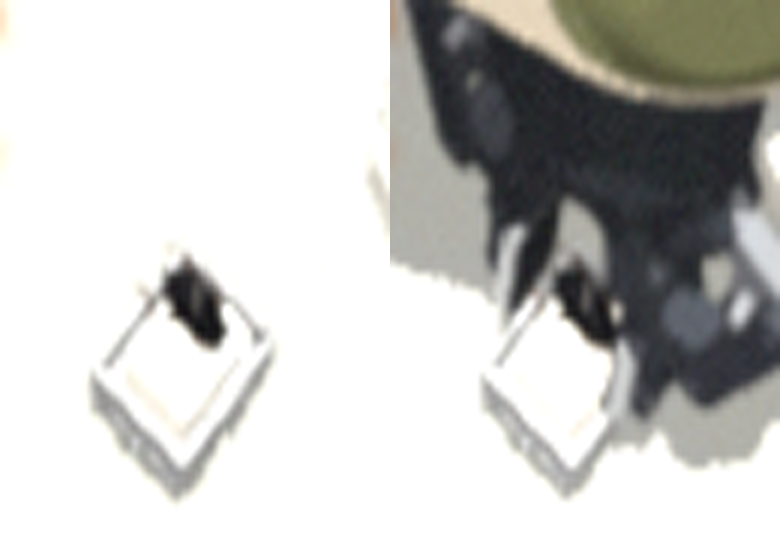

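The right half shows both finger tips ending right at the rim edges, at about (341,335) and (361,348). With 34 mm open and no contact, the tips must be just above the walls. The gripper body (arch edge at (352,321)) is well above the pin. I'll open and go lower, watching the force.

{"op": "move_arm", "data": {
  "plan": [
    [[0,0,0],0],
    [[0,0,0],0],
    [[0,0,0],0],
    [[0,0,3],0],
    [[0,0,3],0],
    [[0,0,0],0]
  ],
  "gripper": 52
}}

```text
clock: 7.15
eef_pos: [428.1, -365.3, 1.8]
orientation: [-0.0, 0.035, 0.999, 0.0]
wrist_force: [0.0, 0.2, 0.4]
gripper_width: 52.2
finger_force: 0.0
```

{"op": "move_arm", "data": {
  "plan": [
    [[0,0,0],0],
    [[0,0,0],0],
    [[0,0,0],0],
    [[0,0,0],0]
  ],
  "gripper": 34
}}

```text
clock: 7.55
eef_pos: [428.3, -365.6, 2.5]
orientation: [0.0, 0.035, 0.999, -0.0]
wrist_force: [-0.7, -0.8, 0.2]
gripper_width: 34.0
finger_force: 0.0
```

{"op": "move_arm", "data": {
  "plan": [
    [[0,0,0],0],
    [[0,0,0],0],
    [[0,0,0],0],
    [[0,0,3],0],
    [[0,0,3],0],
    [[0,0,2],0],
    [[0,0,0],0]
  ],
  "gripper": 52
}}

```text
clock: 8.25
eef_pos: [428.1, -365.4, -6.1]
orientation: [-0.0, 0.035, 0.999, 0.0]
wrist_force: [-0.5, 0.1, -0.1]
gripper_width: 52.0
finger_force: 0.0
```

{"op": "move_arm", "data": {
  "plan": [
    [[0,0,0],0],
    [[0,0,0],0],
    [[0,0,0],0],
    [[0,0,0],0]
  ],
  "gripper": 34
}}

```text
clock: 8.65
eef_pos: [428.4, -365.7, -5.4]
orientation: [0.0, 0.035, 0.999, -0.0]
wrist_force: [0.1, -0.4, 2.9]
gripper_width: 34.9
finger_force: 34.7
```

Contact at reported z −5.4, with no desk contact: the reported z reads about 40 mm below the actual tip height. I'll open and lower 17 mm more for a proper grip on the walls.

{"op": "move_arm", "data": {
  "plan": [
    [[0,0,0],0],
    [[0,0,0],0],
    [[0,0,0],0],
    [[0,0,5],0],
    [[0,0,5],0],
    [[0,0,0],0]
  ],
  "gripper": 52
}}

```text
clock: 9.25
eef_pos: [427.9, -365.1, -16.6]
orientation: [-0.001, 0.035, 0.999, 0.001]
wrist_force: [0.6, 0.6, -0.5]
gripper_width: 52.0
finger_force: 0.0
```

```bash
python3 d.py 428.5 -365.5 -22 86; python3 -c "
from h import *;i=cam('scene','s6.png');b=i['color'].max(2).astype(int)
np.set_printoptions(linewidth=250,threshold=100000)
print(b[328:366,334:372])"
```

```text
t 9.25 pos [ 427.9 -365.1  -16.6] tooly deg 85.94 tilt [-0.001   0.0014] w 52.0 F [ 0.6  0.6 -0.5] ff 0.0 q6 -2.41
tool shift [-0.6 -0.4  5.4]
twist -0.001
[[ 74  88  71  40  18  17  15  25  61  77  80  81  78  71  72  50  28  23  20  22  24  22  24  25  30  27  27  24  24  25  22  22  19  20  23  24  24  22]
 [ 70  63  40  22  17  14  16  32  67  78  81  79  73  57  58  43  20  17  20  19  20  20  22  25  25  28  27  25  23  19  21  21  21  20  21  25  28  28]
 [ 69  48  24  17  18  17  23  48  71  79  79  79  69  42  25  16  12  13  18  19  19  20  21  24  24  26  24  22  20  21  20  17  21  22  23  28  33  31]
 [ 74  47  21  14  16  17  33  61  71  72  75  81  68  38  12  11  12  10  24  20  18  21  22  21  24  24  24  23  20  19  22  25  24  26  26  29  31  33]
 [ 80  49  21  14  17  29  57  73  75  67  67  69  61  37  17  10  10  16  35  28  19  21  23  22  26  27  26  24  21  20  24  25  25  26  27  29  31  33]
 [ 77  45  21  17  25  48  71  77  78  76  61  57  72  73  45  16  10  16  34  27  18  23  22  24  26  31  30  27  25  24  24  27  28  27  25  28  25  30]
 [ 69  38  20 
[... 4246 characters left out ...]
32 132 133 132 132 133 132 133 132 132 132 131 132 131 132 131 132 129 118  99]
 [134 133 133 133 133 132 134 133 133 134 133 133 133 133 132 132 132 134 133 133 132 133 132 132 132 131 132 132 131 131 132 131 131 132 131 131 128 121]
 [133 133 133 133 133 134 132 133 133 133 133 133 133 133 133 134 132 133 132 132 133 132 133 133 131 132 131 132 132 132 131 132 132 132 132 131 130 130]
 [133 133 133 133 133 133 133 133 133 134 132 133 132 133 133 134 133 133 134 133 134 132 133 133 133 132 132 132 132 132 132 132 132 132 133 132 132 131]
 [134 133 133 133 132 132 133 133 133 133 133 133 134 134 134 133 134 133 133 133 133 133 132 132 133 132 132 132 132 132 133 131 132 132 131 131 131 132]]
```

{"op": "move_arm", "data": {
  "plan": [
    [[0,0,0],0],
    [[0,0,0],0],
    [[0,0,0],0],
    [[0,0,0],0],
    [[0,0,0],0]
  ],
  "gripper": 32,
  "grip_force": 40
}}

```text
clock: 9.8
eef_pos: [428.4, -365.7, -15.4]
orientation: [0.0, 0.035, 0.999, -0.0]
wrist_force: [-0.5, 1.4, 2.7]
gripper_width: 34.9
finger_force: 40.0
```

Gripped (34.9 mm, 40 N). Lift straight up and carry over.

{"op": "move_arm", "data": {
  "plan": [
    [[0,0,-4],0],
    [[0,0,-10],0],
    [[0,0,-20],0],
    [[0,0,-25],0],
    [[0,0,-30],0],
    [[0,0,-30],0],
    [[0,0,-30],0],
    [[0,0,-20],0],
    [[0,0,-6],0],
    [[0,0,0],0]
  ]
}}

```text
clock: 10.8
eef_pos: [428.4, -365.6, 159.9]
orientation: [0.0, 0.035, 0.999, -0.0]
wrist_force: [-0.1, 0.2, -2.0]
gripper_width: 35.0
finger_force: 39.8
```

```bash
python3 d.py 549.6 130.2 160 76.7; python3 -c "
from h import *
i=cam('scene','s7.png');j=cam('top','t7.png')
for n,im in(('s',i),('t',j)):
  c=im['color'].astype(int);m=((c.min(2)>(170 if n=='s' else 110))).astype(np.uint8)
  k,l,st,ce=cv2.connectedComponentsWithStats(m)
  p=proj(im,arm.get_state()['eef_pos']+[0,0,60]);print(n,p)
  for q in range(1,k):
    if st[q,4]>15 and np.hypot(*(ce[q]-p))<60: print(st[q],ce[q])"
```

```text
t 10.8 pos [ 428.4 -365.6  159.9] tooly deg 85.94 tilt [ 0.0007 -0.0009] w 35.0 F [-0.1  0.2 -2. ] ff 39.79600243270397 q6 -2.41
tool shift [-8.590e+01  5.031e+02 -4.000e-01]
twist 0.161
s (np.float64(361.6069056606831), np.float64(287.3099810286689))
[352 284  16  12 115] [360.14782609 289.00869565]
t (np.float64(427.36390583246543), np.float64(274.7846711529995))
[ 391  221   80   68 1062] [429.94256121 256.0527307 ]
[ 449  234   62   62 1913] [479.79874543 265.77469942]
[420 275  13  15  94] [425.95744681 282.43617021]
[426 299  38  31 414] [446.00241546 316.49758454]
```

{"op": "move_arm", "data": {
  "plan": [
    [[-4,20,0],0],
    [[-7,40,0],0],
    [[-8,46,0],0],
    [[-8,46,0],0],
    [[-8,46,0],0],
    [[-8,46,0],0],
    [[-8,46,0],0],
    [[-8,46,0],0],
    [[-8,46,0],0],
    [[-7,43,0],0]
  ]
}}

```text
clock: 11.9
eef_pos: [531.8, 55.3, 158.1]
orientation: [-0.001, 0.035, 0.999, 0.0]
wrist_force: [0.2, -0.5, 0.5]
gripper_width: 34.9
finger_force: 39.9
```

{"op": "move_arm", "data": {
  "plan": [
    [[-6,38,0],0.03],
    [[-4,25,0],0.04],
    [[-2,10,0],0.05],
    [[0,0,0],0.04],
    [[0,0,0],0],
    [[0,0,0],0]
  ]
}}

```text
clock: 12.5
eef_pos: [550.4, 124.5, 158.5]
orientation: [-0.001, 0.115, 0.993, -0.0]
wrist_force: [0.5, -0.1, 0.1]
gripper_width: 35.0
finger_force: 39.8
```

```bash
python3 d.py 549.6 130.2 60 76.7; python3 -c "
from h import *
i=cam('scene','s8.png');j=cam('top','t8.png')
for n,im in(('s',i),('t',j)):
  c=im['color'].astype(int);m=((c.min(2)>(170 if n=='s' else 110))).astype(np.uint8)
  k,l,st,ce=cv2.connectedComponentsWithStats(m)
  p=proj(im,arm.get_state()['eef_pos']+[0,0,60]);print(n,p)
  for q in range(1,k):
    if st[q,4]>15 and np.hypot(*(ce[q]-p))<60: print(st[q],ce[q])"
```

```text
t 12.5 pos [550.4 124.5 158.5] tooly deg 76.82 tilt [-0.0016 -0.0001] w 35.0 F [ 0.5 -0.1  0.1] ff 39.80160914361477 q6 -1.33
tool shift [ 1.9  5.4 98.5]
twist 0.002
s (np.float64(193.9276648296757), np.float64(124.21458312001513))
t (np.float64(158.87743623811673), np.float64(205.26428445658655))
[145 159   8  11  26] [148.92307692 163.73076923]
[  84  160   58   28 1397] [112.48747316 173.42018611]
[145 169   9  10  26] [149.23076923 173.15384615]
[143 178   9  10  33] [146.57575758 182.15151515]
[141 189  11  30 117] [145.83760684 203.76923077]
[ 185  215   53   34 1060] [208.96698113 231.11132075]
[137 218  12  34 325] [142.84307692 235.68      ]
[122 222  14   8  77] [129.23376623 224.90909091]
```

{"op": "move_arm", "data": {
  "plan": [
    [[1,3,0],0],
    [[1,2,10],0],
    [[0,0,25],0],
    [[0,0,30],0],
    [[0,0,25],0],
    [[0,0,18],0],
    [[0,0,2],0],
    [[0,0,0],0],
    [[0,0,0],0]
  ]
}}

```text
clock: 13.5
eef_pos: [550.5, 130.1, 50.4]
orientation: [0.001, 0.115, 0.993, 0.0]
wrist_force: [0.6, 0.1, -0.7]
gripper_width: 35.1
finger_force: 39.9
```

```bash
python3 d.py 549.6 130.2 48 76.7; python3 -c "
from h import *
np.set_printoptions(linewidth=300,threshold=100000)
i=cam('scene','s9.png')
z=arm.get_state()['eef_pos'][2]+15.4
for n,d in(('foot',0),('rim',39),('foam',45)): print(n,np.round(proj(i,[549.6,130.2,z+d]),1))
r=np.radians(-13.3);ex=np.array([np.cos(r),np.sin(r)]);ey=np.array([-ex[1],ex[0]])
for a,b in((-23,-18),(-23,18),(23,-18),(23,18)): print('rim corner',a,b,np.round(proj(i,[*(np.array([549.6,130.2])+a*ex+b*ey),z+39]),1))
u,v=map(int,proj(i,[549.6,130.2,z+20]));print(u-20,v-22)
print(i['color'].max(2)[v-22:v+24,u-20:u+20])"
```

```text
t 13.5 pos [550.5 130.1  50.4] tooly deg 76.78 tilt [0.0018 0.0001] w 35.1 F [ 0.6  0.1 -0.7] ff 39.872847497463226 q6 -1.32
tool shift [ 0.9 -0.1  2.4]
twist 0.001
foot [200.5 175.4]
rim [198.4 163.2]
foam [198.1 161.2]
rim corner -23 -18 [194.  171.8]
rim corner -23 18 [185.6 163.2]
rim corner 23 -18 [211.2 163.1]
rim corner 23 18 [202.7 154.8]
179 147
[[130 131 130 131 130 128 112  67  27  20  21  24  27  24  20  21  23  21  21  21  20  19  20  26  28  34  43  74 105 113 110 109 103  79  59  56  66  92 102  92]
 [130 130 131 130 131 130 120  77  34  23  21  23  25  23  19  21  25  24  29  35  28  25  29  30  31  34  37  56  83 102 111 110 105  84  57  45  45  62  78  81]
 [130 130 129 130 131 131 126  93  50  24  20  21  20  20  21  21  21  25  30  35  32  31  31  32  32  35  42  51  63  86 100 101  93  78  54  36  33  53  74  79]
 [131 131 130 131 131 131 129 115  77  42  34  30  24  20  21  20  21  22  25  30  31  31  29  32  37  35  43  51  56  65  77  81  76  65  46  29  27  55  74  79]
 [129 131 131 130 131 130 130 127 112  82  81  68  40  23  21  22  25  23  25  28  29  28  
[... 6055 characters left out ...]
19  93  54  27  22  21  21  19  20  17  21  45]
 [ 82  82  82  83  82  82  81  81  76  51  29  28  28  25  26  25  29  50  86 111 120 122 120 121 123 124 121 112  93  61  32  21  22  21  19  17  15  13  19  43]
 [ 82  82  82  82  83  81  82  82  79  56  32  28  25  26  27  28  26  30  50  78  99 110 114 115 113 108  93  78  57  34  24  20  19  18  16  15  24  35  38  52]
 [ 84  82  83  81  82  82  81  82  80  71  49  32  34  31  29  26  27  24  27  43  59  73  80  81  78  70  52  39  29  26  23  19  16  15  18  38  66 101 102  84]
 [ 83  83  83  82  82  82  81  82  82  81  68  63  71  54  32  28  26  26  25  26  30  34  37  41  39  31  27  23  24  23  21  17  17  25  52  97 122 148 179 145]]
```

```bash
python3 -c "
from h import *
i=cam('scene');t=cam('top')
for z in (29,49): print('post pred',z,np.round(proj(i,[549.6,130.2,z]),2))
def circ(im,c,r,z):
    a=np.linspace(0,6.28,60);P=np.array([proj(im,[c[0]+r*np.cos(q),c[1]+r*np.sin(q),z]) for q in a]);return np.round([P[:,0].min(),P[:,0].max(),P[:,1].min(),P[:,1].max()],1)
print('shoulder ring',circ(i,(549.6,130.2),16,29),'tube foot',circ(i,(549.6,130.2),12,65.8),'tube foot @70',circ(i,(549.6,130.2),12,70))
a=cv2.imread('pics/s0.png').max(2).astype(int)
np.set_printoptions(linewidth=300)
print(a[174:196,193:214])
c=t['color'].max(2).astype(int);print(c[205:240,158:195])
"
```

```text
post pred 29 [202.37 186.38]
post pred 49 [201.37 180.49]
shoulder ring [195.7 209.1 181.6 191.2] tube foot [195.4 205.6 171.8 179. ] tube foot @70 [195.1 205.4 170.6 177.7]
[[220 219 210 204 213 218 211 187 149 127 123 121 121 122 122 121 122 122 122 122 122]
 [221 220 219 211 204 212 218 211 186 149 126 122 122 122 120 121 122 122 122 122 123]
 [219 221 220 219 201 205 216 218 211 186 149 126 123 119 111 107 115 121 122 121 122]
 [211 220 221 220 212 202 207 217 218 211 185 143 119 105  82  73  94 115 121 122 123]
 [202 216 221 221 220 211 201 206 213 213 197 148  99  69  45  40  64  95 115 121 122]
 [197 205 216 221 222 219 200 195 201 200 185 134  74  41  32  30  38  63  95 115 120]
 [195 197 204 215 220 214 190 189 194 193 175 141  84  40  31  32  31  37  64  95 115]
 [209 197 198 200 209 192 174 181 190 187 172 150 101  67  52  35  32  31  38  63  95]
 [219 207 191 167 154 141 153 172 185 180 165 139 115 131 113  69  37  32  31  37  63]
 [214 185 144 109 107 128 134 143 151 148 134 108 106 137 153 120  68  35  29  30  37]
 [159 119  77  80 140 165 134 114 113 111 100  86  86 12
[... 480 characters left out ...]
 43  71 115 147 165 173 174 170 160 140 113  76  45  32  30  27  24  21]
 [ 36  36  36  35  39  55  84 107 119 119 113  97  74  54  39  31  27  25  21  18  23]
 [ 46  38  35  37  36  35  41  49  54  56  52  44  36  34  29  24  22  18  17  33  78]
 [ 69  40  38  37  33  34  34  33  35  34  33  33  28  26  23  19  19  33  62 104 160]
 [ 95  47  35  35  34  35  35  34  34  31  31  27  23  20  25  49  61 102 160 188 211]
 [ 96  47  34  35  34  35  33  34  31  28  23  20  18  34  73 136 157 179 212 223 224]]
[[129 127 129 ...  51  58  53]
 [129 128 126 ...  53  56  51]
 [129 129 126 ...  52  56  53]
 ...
 [161 158 145 ... 153 163 168]
 [158 160 150 ... 124 131 139]
 [161 160 149 ... 102 102 104]]
```

{"op": "move_arm", "data": {
  "plan": [
    [[2.4,-0.6,0],0],
    [[0,0,6],0],
    [[0,0,6],0],
    [[0,0,3],0],
    [[0,0,2],0],
    [[0,0,2],0],
    [[0,0,0],0]
  ]
}}

```text
clock: 14.35
eef_pos: [547.4, 130.0, 30.1]
orientation: [-0.0, 0.115, 0.993, -0.0]
wrist_force: [-0.4, 0.4, -0.7]
gripper_width: 35.0
finger_force: 39.9
```

{"op": "move_arm", "data": {
  "plan": [
    [[0,0,1.5],0],
    [[0,0,1.5],0],
    [[0,0,1.5],0],
    [[0,0,1.5],0],
    [[0,0,0],0]
  ]
}}

```text
clock: 14.85
eef_pos: [547.3, 130.0, 24.2]
orientation: [-0.0, 0.115, 0.993, 0.0]
wrist_force: [-0.2, 0.6, -0.6]
gripper_width: 34.8
finger_force: 39.9
```

{"op": "move_arm", "data": {
  "plan": [
    [[0,0,2],0],
    [[0,0,2],0],
    [[0,0,2],0],
    [[0,0,2],0],
    [[0,0,0],0]
  ]
}}

```text
clock: 15.35
eef_pos: [547.3, 130.0, 16.1]
orientation: [-0.0, 0.115, 0.993, 0.0]
wrist_force: [0.3, 0.6, -0.5]
gripper_width: 35.0
finger_force: 39.9
```

{"op": "move_arm", "data": {
  "plan": [
    [[0,0,1],0],
    [[0,0,1],0],
    [[0,0,1],0],
    [[0,0,0],0]
  ]
}}

```text
clock: 15.75
eef_pos: [547.5, 130.0, 13.6]
orientation: [0.0, 0.115, 0.993, 0.0]
wrist_force: [-1.2, -0.1, 3.3]
gripper_width: 35.1
finger_force: 40.2
```

Contact came exactly at the expected height (foot at 29 mm). Press slightly, check, then release.

{"op": "move_arm", "data": {
  "plan": [
    [[0,0,0.7],0],
    [[0,0,0],0],
    [[0,0,0],0]
  ]
}}

```text
clock: 16.05
eef_pos: [547.7, 130.0, 13.6]
orientation: [0.0, 0.115, 0.993, -0.0]
wrist_force: [-3.0, -0.5, 8.1]
gripper_width: 35.2
finger_force: 41.0
```

{"op": "move_arm", "data": {
  "plan": [
    [[0,0,0],0],
    [[0,0,0],0],
    [[0,0,0],0],
    [[0,0,0],0],
    [[0,0,0],0],
    [[0,0,0],0],
    [[0,0,0],0]
  ],
  "gripper": 56
}}

```text
clock: 16.75
eef_pos: [547.4, 130.0, 12.7]
orientation: [-0.0, 0.115, 0.993, -0.0]
wrist_force: [-0.5, 0.4, -0.4]
gripper_width: 56.5
finger_force: 0.0
```

```bash
python3 d.py 549.6 130.2 48 76.7; python3 -c "
from h import *
np.set_printoptions(linewidth=300,threshold=100000)
i=cam('scene','s10.png');print(i['color'].max(2)[158:196,180:215])
r=np.radians(-13.3);ex=np.array([np.cos(r),np.sin(r)]);ey=np.array([-ex[1],ex[0]])
for a,b in((-23,-18),(-23,18),(23,-18),(23,18)): print('rim corner',a,b,np.round(proj(i,[*(np.array([549.6,130.2])+a*ex+b*ey),68]),1))"
```

```text
t 16.75 pos [547.4 130.   12.7] tooly deg 76.78 tilt [-0. -0.] w 56.5 F [-0.5  0.4 -0.4] ff 0.0 q6 -1.32
tool shift [ -2.1   0.7 -35.3]
twist 0.001
[[130 130 130 130 126  84  36  23  21  22  23  22  20  20  22  23  24  19  19  19  20  16  19  20  30  44  70 100 111 113 109  96  77  66  61]
 [131 130 130 131 127  93  50  26  23  24  20  20  21  20  20  24  23  24  21  18  16  16  18  20  27  37  61  88 106 111 107 100  86  66  56]
 [129 130 130 131 129 116  85  54  52  39  26  23  24  21  21  19  23  24  23  21  21  22  23  36  43  46  51  65  86  99 104 109 102  78  55]
 [129 129 130 130 131 128 117 102  94  65  34  24  21  20  20  21  24  24  23  23  27  36  43  59  65  58  52  54  65  87 102 106 100  81  56]
 [130 129 129 130 131 130 128 115  94  60  29  23  21  19  19  20  21  23  26  40  48  61  65  64  58  47  47  54  59  69  88  91  85  72  50]
 [130 130 131 131 130 130 129 115  80  40  21  19  17  17  17  20  20  22  26  42  54  59  58  47  43  36  41  49  50  51  65  71  64  54  40]
 [130 129 129 127 127 130 129 122  86  42  20  18  19  19  18  17  21  22  27  34  40  41  37 
[... 3910 characters left out ...]
 [ 84  82  83  81  82  81  82  81  79  70  63  71  54  32  27  28  24  25  26  30  36  37  40  39  32  27  23  19  18  19  14  14  24  51  98]
 [ 82  82  82  83  82  82  82  83  92 102 105 109  83  47  28  26  25  24  25  24  25  25  26  23  22  21  22  18  17  16  23  41  67 104 128]
 [ 83  82  84  81  83  82  83  91 109 120 123 120 103  65  32  28  27  26  25  26  23  25  24  22  21  18  18  18  30  40  67 104 123 138 142]
 [ 83  83  83  82  82  83  82  88 105 116 116 110 101  71  35  27  25  25  26  25  23  24  19  19  16  16  30  65  98 113 124 139 148 149 148]]
rim corner -23 -18 [196.1 183.4]
rim corner -23 18 [187.9 174.8]
rim corner 23 -18 [212.9 174.7]
rim corner 23 18 [204.6 166.4]
```

Tube foot is ringed by the shoulder, and the rim corners at about (197,182.5) and (188.5,175) match the predicted home position. Retreat up, shut the fingers, go over the pad.

{"op": "move_arm", "data": {
  "plan": [
    [[0,0,-5],0],
    [[0,0,-15],0],
    [[0,0,-30],0],
    [[0,0,-40],0],
    [[0,0,-40],0],
    [[0,0,-20],0],
    [[0,0,0],0]
  ]
}}

```text
clock: 17.5
eef_pos: [548.8, 130.1, 166.2]
orientation: [0.003, 0.115, 0.993, 0.0]
wrist_force: [0.1, -0.8, -0.5]
gripper_width: 56.0
finger_force: 0.0
```

```bash
python3 d.py 459.5 -21 163 76.7; python3 -c "
from h import *
i=cam('scene','s11.png');j=cam('top','t11.png')
r=np.radians(-13.3);ex=np.array([np.cos(r),np.sin(r)]);ey=np.array([-ex[1],ex[0]])
b=i['color'].max(2);m=(b[160:186,185:216]>150).astype(np.uint8);v,u=np.nonzero(m)
print('foam s',len(u),cv2.minAreaRect(np.array([plane(i,x+185,y+160,74)[:2] for x,y in zip(u,v)],np.float32)))
np.set_printoptions(linewidth=300,threshold=100000);print(b[160:192,184:216])"
```

```text
t 17.5 pos [548.8 130.1 166.2] tooly deg 76.78 tilt [0.0063 0.0002] w 56.0 F [ 0.1 -0.8 -0.5] ff 0.0 q6 -1.32
tool shift [  52.4 -167.6    2.6]
twist 0.001
foam s 31 ((546.4957885742188, 125.36226654052734), (14.411299705505371, 25.678207397460938), 47.58711242675781)
[[129 128 129 129 128 129 129 130 129 129 125 112 103  90  81  78  79  78  78  79  78  78  79  78  79  80  78  79  79  78  78  78]
 [127 128 128 129 128 129 129 128 128 126 111  91  82  81  78  78  78  78  78  79  79  79  78  78  79  78  78  78  78  78  78  78]
 [128 128 129 129 128 128 128 127 125 110  90  81  79  78  78  77  76  78  78  78  79  79  79  78  79  78  78  78  78  78  78  79]
 [128 128 128 129 128 128 125 112 103  89  81  79  78  77  73  70  66  72  77  78  79  78  78  78  79  78  78  79  79  79  79  79]
 [126 127 128 129 128 127 112  92  81  78  79  78  70  58  50  47  47  59  73  79  79  79  78  79  78  79  79  77  79  80  78  79]
 [105 121 127 128 126 122  99  79  71  70  75  76  58  34  26  23  29  44  68  77  78  79  78  78  78  79  78  77  79  78  78  79]
 [ 67  92 116 124 111 101  79  59  49  54  62
[... 2661 characters left out ...]
 53  51  70 104  79  36  23  23  26  27  24]
 [ 80  82  85  81  69  52  36  29  28  26  27  35  72  87  80  63  56  54  55  55  54  55  61  84 101  71  36  27  29  31  33  29]
 [ 81  80  80  71  48  30  27  28  26  25  25  31  70  99 100  80  65  59  58  57  59  73  95 105  88  55  34  32  31  33  33  29]
 [ 81  81  81  75  52  30  26  28  27  27  26  30  49  83 102 102  94  83  79  80  86 111 126 104  64  39  35  33  30  30  26  22]
 [ 81  80  81  78  57  33  26  27  26  28  27  25  31  51  76  95 100 101  98  95  94 100 101  74  43  34  31  29  25  23  19  35]
 [ 81  81  82  80  71  48  34  35  31  28  26  24  25  28  41  59  71  77  77  74  66  56  51  40  32  31  25  23  17  27  62 108]]
```

{"op": "move_arm", "data": {
  "plan": [
    [[8,-25,0],0],
    [[13,-43,0],0],
    [[13,-43,0],0],
    [[12,-38,0],0],
    [[6,-19,0],0],
    [[0,0,0],0],
    [[0,0,0],0]
  ],
  "gripper": 0
}}

```text
clock: 18.3
eef_pos: [458.1, -21.4, 161.9]
orientation: [-0.001, 0.116, 0.993, 0.0]
wrist_force: [-0.5, -0.3, 0.0]
gripper_width: 0.1
finger_force: 0.0
```

```bash
python3 d.py 459.5 -21 130 76.7; python3 -c "
from h import *
i=cam('scene','s12.png');a=cv2.imread('pics/s0.png').astype(int).max(2);b=i['color'].max(2).astype(int)
for z in(145,190,196,200,210): print(z,np.round(proj(i,[459.5,-21,z]),1))
np.set_printoptions(linewidth=300,threshold=100000);print(b[172:212,205:245])"
```

```text
t 18.3 pos [458.1 -21.4 161.9] tooly deg 76.73 tilt [-0.0014  0.0007] w 0.1 F [-0.5 -0.3  0. ] ff 0.0 q6 -1.64
tool shift [-1.3  0.7 31.9]
twist 0.001
145 [218.1 204.9]
190 [215.9 189.3]
196 [215.6 187.1]
200 [215.4 185.6]
210 [214.9 181.9]
[[191 202 148  91  54  27  22  21  18  20  26  28  27  26  25  26  25  25  26  27  29  24  25  31  44  75 104 125 132 133 133 133 133 133 133 132 132 132 133 133]
 [206 215 157  95  54  26  23  21  20  22  24  26  28  26  25  27  26  24  21  23  23  19  28  60  94 115 127 132 133 134 134 133 134 133 132 134 133 133 133 133]
 [215 183 126  78  44  25  21  19  19  21  22  25  25  25  26  28  27  24  21  26  35  40  63 101 123 130 132 132 133 132 135 134 132 133 133 133 133 132 133 134]
 [170 137 102  70  45  39  32  23  20  22  27  26  25  27  26  27  26  29  39  62  91 104 110 124 132 133 133 133 133 133 133 133 133 133 133 133 134 132 133 132]
 [122 117 101  78  55  56  53  42  30  26  35  32  26  28  27  25  32  61  93 110 124 130 130 132 133 133 133 133 133 132 133 134 133 132 133 134 133 133 133 133]
 [115 120 111  85  57  63  66  61  42  27  3
[... 4961 characters left out ...]
38  23  20  19  22  21  20  22  21  27  23  24]
 [ 89 105 124 147 154 155 162 157 148 154 183 215 191 200 214 197 163 133  99  66  42  27  21  35  47  48  42  30  21  18  23  22  23  23  23  32  41  37  29  29]
 [ 84  91 104 125 150 156 155 155 155 154 177 210 201 180 157 126  88  58  46  35  40  40  25  25  28  28  30  29  22  20  22  24  27  36  45  40  39  34  29  30]
 [ 83  85  91 102 127 152 156 154 154 154 158 167 150 115  77  53  43  45  67  62  45  37  27  28  28  29  31  33  26  18  21  36  54  50  41  35  30  29  30  29]
 [ 83  83  86  92 106 132 150 153 154 153 150 125  82  48  34  43  75  82  74  52  31  24  26  27  30  33  31  29  26  20  22  33  48  42  33  29  26  29  28  31]]
```

{"op": "move_arm", "data": {
  "plan": [
    [[-1,0.5,5],0],
    [[0,0,12],0],
    [[0,0,12],0],
    [[0,0,5],0],
    [[0,0,0],0],
    [[0,0,0],0]
  ]
}}

```text
clock: 18.95
eef_pos: [459.8, -21.2, 128.9]
orientation: [0.0, 0.115, 0.993, -0.0]
wrist_force: [0.2, 0.2, -0.3]
gripper_width: 0.0
finger_force: 0.0
```

{"op": "move_arm", "data": {
  "plan": [
    [[0,0,2],0],
    [[0,0,2],0],
    [[0,0,2],0],
    [[0,0,2],0],
    [[0,0,0],0]
  ]
}}

```text
clock: 19.45
eef_pos: [459.3, -21.4, 120.5]
orientation: [-0.0, 0.115, 0.993, 0.0]
wrist_force: [-0.5, -0.5, -0.6]
gripper_width: 0.2
finger_force: 0.0
```

{"op": "move_arm", "data": {
  "plan": [
    [[0,0,2],0],
    [[0,0,2],0],
    [[0,0,0],0]
  ]
}}

```text
clock: 19.75
eef_pos: [459.3, -21.3, 116.4]
orientation: [-0.0, 0.115, 0.993, 0.0]
wrist_force: [-0.4, -0.4, 0.9]
gripper_width: 0.0
finger_force: 0.0
```

{"op": "move_arm", "data": {
  "plan": [
    [[0,0,2],0],
    [[0,0,0],0]
  ]
}}

```text
clock: 19.95
eef_pos: [459.4, -21.3, 114.5]
orientation: [-0.0, 0.115, 0.993, 0.0]
wrist_force: [0.7, -0.4, -0.3]
gripper_width: 0.3
finger_force: 0.0
```

{"op": "move_arm", "data": {
  "plan": [
    [[0,0,2],0],
    [[0,0,0],0]
  ]
}}

```text
clock: 20.15
eef_pos: [459.4, -21.3, 112.5]
orientation: [-0.0, 0.115, 0.993, 0.0]
wrist_force: [0.3, -0.0, -0.1]
gripper_width: -0.0
finger_force: 0.0
```

```bash
python3 -c "
from h import *
i=cam('scene','s13.png');b=i['color'].max(2).astype(int)
for z in(145,150,155): print(z,np.round(proj(i,[459.5,-21,z]),1))
r=np.radians(-13.3);ex=np.array([np.cos(r),np.sin(r)]);ey=np.array([-ex[1],ex[0]])
for a,c in((-12,-11),(-12,11),(12,-11),(12,11)): print('pad corner',a,c,np.round(proj(i,[*(np.array([459.5,-21])+a*ex+c*ey),145]),1))
np.set_printoptions(linewidth=300,threshold=100000);print(b[186:216,203:235])"
```

```text
145 [218.1 204.9]
150 [217.9 203.2]
155 [217.6 201.5]
pad corner -12 -11 [216.1 211. ]
pad corner -12 11 [210.  204.5]
pad corner 12 -11 [226.2 205.4]
pad corner 12 11 [220.1 199. ]
[[ 54  53  54  51  40  30  23  18  19  19  19  19  21  21  23  26  29  30  45  78  90  90  79  60  53  62  92 112 114 108  99  82]
 [ 56  55  54  57  64  46  26  22  18  20  20  19  19  19  28  30  32  33  46  77  80  69  58  54  54  59  73  95  99  93  85  75]
 [ 59  60  74  95  99  67  30  18  21  20  18  21  20  23  29  31  30  32  37  50  51  39  42  52  55  53  56  72  81  77  69  60]
 [ 82  90 115 128 104  62  33  28  38  31  21  17  18  21  28  30  30  33  31  31  30  30  37  45  49  49  46  54  62  62  53  45]
 [ 98 105 108 104  74  44  36  59  81  58  24  21  19  18  23  26  30  29  28  27  27  26  35  36  42  41  39  36  46  44  49  60]
 [ 79  77  67  54  41  35  34  57  79  58  30  21  22  19  19  22  26  26  25  26  25  25  29  31  31  33  30  30  40  52  65  75]
 [ 47  43  39  35  32  28  26  42  57  42  26  21  20  21  20  24  26  26  26  26  25  26  27  26  26  28  28  42  59  70  78  80]
 
[... 2312 characters left out ...]
 61  45  36  25  19  18  15  19  19  19  18]
 [ 82  81  81  82  84  91 104 130 146 152 151 151 145 116  73  40  32  43  73  80  72  52  33  23  19  21  19  22  20  21  16  17]
 [ 81  81  82  82  81  85  93 109 129 146 151 149 128  85  45  33  49  75  78  70  48  25  20  21  20  23  20  20  22  21  26  24]
 [ 82  82  82  81  81  82  86  97 112 133 145 144 104  50  35  60  60  66  51  32  23  20  23  30  30  25  22  20  29  40  38  28]
 [ 81  80  82  81  81  81  81  87  99 118 133 129  83  37  53  61  46  33  26  22  23  26  33  33  26  23  35  43  40  40  35  32]
 [ 80  81  82  82  81  81  82  82  87 101 119 104  62  34  48  39  26  28  31  30  36  32  28  25  25  26  37  44  36  32  34  33]]
```

{"op": "move_arm", "data": {
  "plan": [
    [[0,0,2],0],
    [[0,0,1],0],
    [[0,0,0],0]
  ]
}}

```text
clock: 20.5
eef_pos: [459.4, -21.4, 109.5]
orientation: [-0.0, 0.115, 0.993, 0.0]
wrist_force: [0.4, 0.2, -0.5]
gripper_width: -0.1
finger_force: 0.0
```

{"op": "move_arm", "data": {
  "plan": [
    [[0,0,1],0],
    [[0,0,1],0],
    [[0,0,0],0]
  ]
}}

```text
clock: 20.8
eef_pos: [459.5, -21.4, 107.8]
orientation: [0.0, 0.115, 0.993, -0.0]
wrist_force: [-0.8, 0.8, 2.2]
gripper_width: -0.2
finger_force: 1.4
```

{"op": "move_arm", "data": {
  "plan": [
    [[0,0,1],0],
    [[0,0,1],0],
    [[0,0,0],0]
  ]
}}

```text
clock: 21.1
eef_pos: [459.3, -21.3, 105.6]
orientation: [-0.0, 0.115, 0.993, 0.0]
wrist_force: [-1.7, 0.7, 3.5]
gripper_width: -0.2
finger_force: 1.8
```

{"op": "move_arm", "data": {
  "plan": [
    [[0,0,1],0],
    [[0,0,1],0],
    [[0,0,0],0],
    [[0,0,0],0]
  ]
}}

```text
clock: 21.5
eef_pos: [459.4, -21.3, 103.7]
orientation: [-0.0, 0.115, 0.993, 0.0]
wrist_force: [-3.0, 0.8, 5.8]
gripper_width: 0.1
finger_force: 2.2
```

```bash
python3 -c "
from h import *
import time
s=[arm.get_state() for _ in range(1)][0];print(s['eef_pos'],s['wrist_force'],s['finger_force'])
F=[]
for k in range(6): cam('top');q=arm.get_state();F.append([q['wrist_force'][2],q['eef_pos'][2]])
print(np.round(F,2).tolist(),np.mean(F,0))
i=cam('scene','s14.png');b=i['color'].max(2).astype(int)
np.set_printoptions(linewidth=300,threshold=100000);print(b[200:216,208:240])"
```

```text
[459.39254214 -21.34794623 103.6868582 ] [-3.03702143  0.75465526  5.83433591] 2.2477887477725744
[[5.61, 103.69], [5.23, 103.72], [4.33, 103.69], [5.05, 103.72], [5.07, 103.71], [5.29, 103.72]] [  5.09672976 103.7070378 ]
[[150 149 141 118  86  56  62  70  62  40  21  20  21  22  20  23  38  74  69  60  69  96 106 108 117 123 124 121 113  96  78  56]
 [152 150 148 135  98  57  61  70  66  41  23  22  22  23  21  23  31  68  78  98 108 119 124 123 124 122 112  95  77  53  38  37]
 [150 150 149 145 110  64  61  71  69  46  25  19  23  22  23  21  31  74 102 120 124 125 125 123 112  97  76  51  36  35  27  31]
 [147 149 151 146 114  68  58  68  68  50  27  22  21  22  21  21  31  75 111 124 127 123 113 100  92  75  47  27  21  27  23  20]
 [148 148 148 141 116  75  55  66  70  53  31  20  20  24  25  23  34  80 114 121 110  97  92  89 114 122  91  48  24  17  16  17]
 [149 150 141 135 130  98  63  65  70  56  32  22  19  24  30  36  65  97 103  92  73  79 111 125 137 132  92  45  21  17  19  15]
 [148 152 147 134 134 127  96  75  71  59  39  22  24  41  63  75 106 122  91  52  52 103 1
[... 519 characters left out ...]
 20  18  19  22  16  18  20  36  52  47  42]
 [ 90 103 128 146 151 150 139 123 120 116 100  82  67  79  81  72  54  32  25  20  20  17  21  22  19  15  17  21  32  48  41  29]
 [ 84  93 108 128 145 151 146 117  88  75  59  57  76  79  68  47  26  21  21  19  22  21  19  20  20  25  24  26  29  32  33  31]
 [ 81  86  95 112 131 144 144 102  52  42  62  60  65  49  31  22  18  22  23  24  21  21  19  30  40  36  29  30  35  38  35  31]
 [ 81  83  86  99 118 132 128  82  37  54  62  46  33  25  21  19  20  29  26  21  20  34  42  39  41  34  30  33  36  36  33  29]
 [ 81  81  82  87 100 118 104  61  34  48  40  24  23  23  25  33  30  26  25  24  23  33  43  35  33  33  33  33  30  30  29  27]]
```

{"op": "move_arm", "data": {
  "plan": [
    [[0,0,1],0],
    [[0,0,1],0],
    [[0,0,0],0],
    [[0,0,0],0],
    [[0,0,0],0]
  ]
}}

```text
clock: 22.35
eef_pos: [459.4, -21.3, 101.7]
orientation: [-0.0, 0.115, 0.993, 0.0]
wrist_force: [-4.1, 1.2, 5.8]
gripper_width: 0.0
finger_force: 2.7
```

```bash
python3 -c "
from h import *
F=[]
for k in range(8): i=cam('scene');q=arm.get_state();F.append([*q['wrist_force'],q['eef_pos'][2]])
print(np.round(F,1).tolist(),np.mean(F,0),q['finger_force'],q['clock'])
np.set_printoptions(linewidth=300,threshold=100000);print(i['color'].max(2).astype(int)[160:192,184:216])"
```

```text
[[-3.5, 1.1, 5.9, 101.7], [-3.9, 0.1, 4.5, 101.7], [-4.6, 1.1, 6.4, 101.7], [-3.9, 1.0, 5.6, 101.7], [-4.0, 0.6, 5.8, 101.7], [-2.6, 1.2, 5.8, 101.7], [-3.3, 0.6, 6.8, 101.7], [-3.5, -0.0, 6.4, 101.7]] [ -3.66186237   0.71657384   5.89656863 101.73330761] 2.6649858383461833 22.75
[[131 130 131 130 131 130 128  97  52  24  22  20  20  21  17  19  20  19  23  20  20  21  20  20  21  21  21  22  23  21  20  19]
 [130 130 130 130 131 131 129 106  61  28  19  21  20  19  21  20  19  21  22  20  18  19  21  21  23  22  22  21  22  19  22  21]
 [130 130 130 130 130 129 130 120  80  38  21  21  19  20  19  20  19  22  20  21  21  21  22  21  23  21  23  21  21  22  20  21]
 [130 131 130 131 130 130 131 126  94  50  26  21  23  21  19  18  21  20  19  22  20  20  20  20  19  20  19  21  20  20  18  20]
 [128 130 130 130 130 131 130 128 113  75  35  22  20  19  17  20  20  21  21  20  20  19  20  22  22  23  21  21  22  21  19  21]
 [108 123 130 130 129 129 129 126 116  93  56  24  21  22  19  22  21  18  20  20  19  23  19  20  22  22  21  22  20  20  22  21]
 [ 70  93 118 128 129 125 111  96
[... 2673 characters left out ...]
 39  37  33  24  20  21  20  17  20  21  17]
 [128 121 118 116 107  82  55  41  38  37  35  40  79  94  84  65  55  55  55  55  53  51  54  50  32  21  20  21  22  21  21  24]
 [130 128 122 100  65  42  38  38  36  37  36  45  90 108 102  82  65  59  58  57  60  74  93  78  44  22  20  20  21  21  16  22]
 [130 129 128 115  74  40  35  37  37  36  37  41  72  91 104 105  94  84  81  81  89 113 126  93  45  24  19  20  20  20  17  20]
 [129 129 129 124  89  45  33  35  37  37  36  37  42  56  79  96 102 102  99  98 104 108 103  73  38  26  21  20  19  20  18  22]
 [128 129 129 127 112  73  45  48  45  38  36  36  36  38  46  63  72  77  80  79  77  66  54  42  30  26  22  20  17  19  21  19]]
```

The lever is held at about 6 N, 6.5 mm past contact, and the carrier has not moved. Hand in.

```bash
python3 -c "
from station import arm
print(arm.close_job())"
```

```text
the job is handed in; nothing more can be done
None
```

I put the carrier fully home on the post, square to the lens, and let go; then I handed the job in at about 23 s with the shutter lever held at about half press (5.9 N, about 6.5 mm past contact). The beetle was not touched as far as the forces and pictures show, and I kept the arm clear of the block and vial; the hand-in gave no verdict.

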